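# Release two cartons from a gravity roller lane

## Robot

A 6-joint arm with a two-finger parallel gripper is mounted at the origin on the work surface. World frame = base frame: x ahead of the robot, y to its left, z up, the work surface at z = 0. Lengths are in m, angles in rad, forces in N, time in s.
With the tool pointing down it reaches from about 0.15 to 0.775 m from the base axis. Payload 6.1 kg.
Tool frame: the origin (TCP) lies where the fingers leave the gripper's body, on its centre line; the fingertips stand ctrl.nose_length ahead of it and the grasp point (between the pads) lies 54 mm ahead of it (ctrl.nose_length is the distance from the TCP to the fingertips, in m); z points along the fingers, y is the line along which they close (so a half turn about z gives the same grasp; the last joint's range is limited). The gripper opens to 85 mm and grips with 20 to 120 N. Pads are 22 mm wide; open, the fingers measure 114 mm over their backs; the gripper's body (76 mm by 85 mm) begins 54 mm behind the grasp point. The pads swing forward as they close: fully open they stand 13 mm farther back than shut.
Start: joints at [-1.236, 0.126, -0.04, 1.405, 0, 1.571], TCP at [0.172, -0.496, 0.304] pointing down, gripper open.
Joint ranges: [-2.72, 2.72], [-0.95, 1.95], [-1.27, 1.35], [-1.78, 2.02], [-1.46, 1.47], [-3.14, 3.14]. Speed limits (rad/s): [2.39, 2.39, 3.01, 3.14, 3.14, 3.14].

## Interface

Orientations are given as [roll, pitch, yaw] about the fixed x, y, z axes, in that order (R = Rz(yaw) Ry(pitch) Rx(roll)).
In Python, from station import ctrl gives the robot as it stands.
- The arm moves only by the shell command python3 -m creep 'ROWS' [FORCE]. ROWS is JSON, a list of rows, each a list of 7 numbers: the turn, a rotation vector about the tool's x, y, z in degrees, then the shift along the tool's x, y, z in mm, then the closure, from 0 (fully open) to 1 (shut). In form: [[ax, ay, az, x, y, z, hand], ...]. A call has 1 to 5 rows; each row shifts and turns the commanded pose from where the row before left it, along the tool's axes as they then stand; what a row does not reach is not made up. A row lasts 1/8 s, in which the tool goes at most 62.5 mm and 10.7 degrees, less where a joint would pass 70% of its speed; a pose out of reach is approached as far as the arm can. A call with a gripper value outside its range is refused whole. The fingers move at their own pace and stop on an object; FORCE is the grip in N (left out, the last holds). Time passes only in rows, so rows that do not move let the fingers close. It gives the time, the measured TCP pose, the force and the opening at its end, in the units of the state.
- ctrl.read_state(): the state, without advancing time (a new reading comes with each control period).
- ctrl.capture(name): name is "scene" or "side" or "wrist"; returns a dict with "image" (420x560x3 uint8, red, green, blue), "camera_matrix" (3x3 intrinsics, pixels), "eye" and "orientation" of the camera in the world. Camera axes: x right, y down, z forward; pixel columns grow to the right and rows downward; lengths in m; the calibration is good to about 2 mm. A picture is of the moment at which its call begins. There is no depth.
- ctrl.close_job(): hands the job in, once; it reports no verdict.
Trained networks look in a picture, given as the dict that the camera call returned (one of the last four; its "shot" number tells which), for a name from the list of things; names that differ only in an ending like _2 or _b are one class to them, and where a whole thing is asked for, a point or a joint stands for the part that bears it (a point fixed in the world has none). Each returns a list of dicts, best first, with "conf" (0 to 1); they miss things now and then, are a little off and sometimes report something else, mostly with a low value. They report only what shows in the picture. A call takes as long as a camera call. They do not tell look-alikes from the thing itself.
- ctrl.recognise(picture, label): "bbox" ([left, top, right, bottom] in pixels, round what is visible of it).
- ctrl.place_of(picture, label): "xy" ([column, row] in pixels: a listed point, or the origin of a listed thing).
The state is a dict: "clock": time; "joint_pos": joint angles; "qvel": joint speeds; "tau": joint torques, N m; "tool_pos": TCP position; "ee_rot": TCP orientation; "wrist_force": force on the tool from outside, world axes, zero at the start; "wrist_torque": the same for the moment, N m; "gripper_width": opening from 0.0 (shut) to 1.0 (fully open).
Only numpy, scipy, OpenCV 4.12 (cv2) and the standard library are available. Lean on these libraries where they do the work, as an engineer would, in place of code of your own. Each camera call takes 0.05 s, during which the arm holds its last target. There are 200 camera calls.

## Task

Release the two tall cartons from their sloping roller lane: with your fingertips press the pad of that lane's rocker lever down, so that its gate lifts, and keep it down until both cartons have rolled down and stopped against the front stop; then let the lever back up so that the gate drops shut behind them. Let the cartons roll by themselves without touching them, and leave the lane with the flat cartons shut and everything else on the bench where it is.

Things in the scene. Friction and masses are not known exactly. Their poses are not given: they have to be found in the camera images.
- lane_tall: Lane with the two TALL cartons: rollers between aluminium rails on blue feet, 360 mm long, 92 wide, sloping 0.14 rad down to the robot's side; left or right of its twin on a shared 6 mm base plate. Origin: on the plate, at the inner face of the steel front stop, mid-lane; x level, up the lane (away from the robot), y left, z up. Roller tops at z = 55 mm there, 104 at x = 350; stop 36 mm above the rollers.
- lane_flat: The lane with the two FLAT cartons, which stays shut. Built like the other lane, with the same origin and axes.
- pad_tall_top (a point): Centre of the top of the pad: dark steel plate with rubber ribs, 38 mm along the lane, 42 across, 5 thick, on the robot-side end of the tall cartons' lever, right (-y) of its lane. At rest at x, y, z = -9, -81, 120 mm from the lane's origin, robot-side edge up by 0.2 rad; fully pressed 42 mm lower, shifted up to 4 mm towards the robot, edge down by 0.28 rad. Beside it: lane rail 14 mm to the left, 70 free to the right.
- pad_flat_top (a point): The like pad of the lane with the flat cartons (same size, same place beside its lane). Not to be pressed.
- lever_tall (a joint): Rocker lever of the tall cartons: steel arm along the lane's right rail, pivot midway, 80 mm from pad, 89 from gate. 0 rad = pad up, gate shut; grows as the pad is pressed, firm stop at 0.48. A spring returns it; pressing takes about 4 N, 7 N at the bottom. Gate: blade across the lane 167 mm up the lane from the stop, its foot 18 mm over the rollers when shut; clears the tall cartons from 0.37, so press to 0.41 or more.
- lever_flat (a joint): The like lever of the lane with the flat cartons, to be left at 0.
- tall1_center (a point): Centre of the front tall carton: a closed brown cardboard box with a strip of paper tape, 60 x 76 x 50 mm (along the lane, across, high), 0.14 to 0.35 kg, standing on the lane's rollers. It starts with its front face against the shut gate (centre about 196 mm up the lane in x); against the front stop its centre is 26 mm from the lane's origin in x. Rolling down takes 1 to 2 s.
- tall2_center (a point): Centre of the second tall carton, just behind the front one: a closed brown cardboard box with a strip of paper tape, 60 x 76 x 50 mm (along the lane, across, high), 0.14 to 0.35 kg, standing on the lane's rollers. When both are down its centre is 86 mm from the lane's origin in x.
- flat1_center (a point): Centre of the front flat carton: a closed brown cardboard box with a strip of paper tape, 72 x 76 x 28 mm (along the lane, across, high), 0.14 to 0.35 kg, standing on the lane's rollers. Behind the gate of its lane; to be left alone.
- flat2_center (a point): Centre of the second flat carton: a closed brown cardboard box with a strip of paper tape, 72 x 76 x 28 mm (along the lane, across, high), 0.14 to 0.35 kg, standing on the lane's rollers. Behind the front one; to be left alone.
- pad_tall: The same pad as the plate itself (origin as point pad_tall_top); the fingertips press here.
- tall1: Front tall carton, origin at the centre of its underside.
- tall2: Second tall carton, origin at the centre of its underside.
- flat1: Front flat carton, origin at the centre of its underside.
- flat2: Second flat carton, origin at the centre of its underside.
- tape_roll: Bystander: roll of brown tape, 84 mm across, 48 mm high, lying on the base plate between the two lanes.
- marker: Bystander: marker pen, 136 mm long, 18 mm thick, on the bench just right of the lanes.
- cutter: Bystander: closed box cutter, 130 mm long, 17 mm high, on the bench right of the lanes.
- scanner: Bystander: hand scanner lying on its side, about 150 mm long, 66 mm high, on the bench at the right.
- tape_gun: Bystander: hand tape dispenser, about 200 mm long, 97 mm high, on the bench at the left.
- mug: Bystander: white mug, 80 mm across, 92 mm high, on the bench left of the lanes.
- spare_box: Bystander: white box, 105 x 72 x 60 mm, on the bench in front, on the left.
There are look-alikes about, which are no part of the job. What is shaped like the tall1 but pink or yellow is not meant.

How it is judged:
On the way, in this order (a step that is already met when the one before it is completed fails the run):
1. the tall cartons' lever is pressed down by the fingers on its pad until its gate is lifted (lever beyond 0.3 rad) (value of joint lever_tall above 0.3 rad and contact force between the fingers and pad_tall above 0.5 N), for 0.1 s.
2. with the lever still held down, both tall cartons have rolled down against the front stop (value of joint lever_tall above 0.3 rad and x of tall1_center in the frame of lane_tall between 0 and 0.045 m and x of tall2_center in the frame of lane_tall below 0.11 m), for 0.2 s.
At the end, for the whole second after the job is handed in: Both tall cartons stand at rest on the rollers of their lane, down against the front stop (within about 19 mm), both levers are back up (under 0.05 rad, gates shut), and the flat cartons are still behind their gate (moved less than 20 mm) (x of tall1_center in the frame of lane_tall between 0 and 0.045 m and x of tall2_center in the frame of lane_tall below 0.11 m and value of joint each of lever_tall, lever_flat below 0.05 rad and linear speed of each of tall1, tall2 below 0.02 m/s and angle between each of tall1_center, tall2_center's own z axis and vertical below 0.25 rad and distance of each of flat1_center, flat2_center from where it was at the start of the episode below 0.02 m); the robot touches nothing.
It fails at once if the robot touches a carton (contact force between any of the fingers, the arm and tall1 above 1 N or contact force between any of the fingers, the arm and tall2 above 1 N or contact force between any of the fingers, the arm and flat1 above 1 N or contact force between any of the fingers, the arm and flat2 above 1 N).
It fails at once if a tall carton is lifted off its lane (z of any of tall1_center, tall2_center in the frame of lane_tall above 0.16 m).
It fails at once if the flat cartons' gate is opened (value of joint lever_flat above 0.1 rad).
It fails at once if a flat carton is shifted (distance of any of flat1_center, flat2_center from where it was at the start of the episode above 0.02 m).
It fails at once if something else on the bench is disturbed (moved more than 20 mm) (distance of any of tape_roll, marker, cutter, scanner, tape_gun, mug, spare_box from where it was at the start of the episode above 0.02 m).
It also fails if it takes over 32 s, if anything falls off the work surface, if the arm or the gripper's body presses on something with over 40 N, if the wrist force passes 120 N, or if a joint passes its speed limit or range.

## Working session

There is one attempt and no reset: what is moved stays moved. The work goes in short steps, Python scripts to look and compute and a shell command to move; the robot and the scene stay as the last step left them, time stands still between calls to the robot, and variables do not carry over. Pictures are saved under pics/ and viewed, on a budget of 10 in all, crops included, one or two more only if the job needs it, and the job is handed in when it is done.

```bash
ls; mkdir -p pics; cat > h.py <<'E'
import numpy as np, cv2
from scipy.spatial.transform import Rotation as R
from station import ctrl
def ray(p,uv):
    K=np.array(p["camera_matrix"]);o=np.array(p["orientation"])
    M=o if o.shape==(3,3) else (R.from_euler('xyz',o).as_matrix() if o.size==3 else None)
    d=M@np.linalg.inv(K)@np.array([uv[0],uv[1],1.]);return np.array(p["eye"]),d/np.linalg.norm(d)
def tri(rs):
    A=np.zeros((3,3));b=np.zeros(3)
    for e,d in rs:
        P=np.eye(3)-np.outer(d,d);A+=P;b+=P@e
    x=np.linalg.solve(A,b);return x,[np.linalg.norm((np.eye(3)-np.outer(d,d))@(x-e)) for e,d in rs]
def proj(p,X):
    o=np.array(p["orientation"]);M=o if o.shape==(3,3) else R.from_euler('xyz',o).as_matrix()
    c=np.array(p["camera_matrix"])@M.T@(np.array(X)-np.array(p["eye"]));return c[:2]/c[2]
E
python3 - <<'E'
from h import *
a=ctrl.capture("scene");b=ctrl.capture("side")
print(ctrl.nose_length,ctrl.read_state(),np.array(a["orientation"]).shape,a["eye"],b["eye"])
for n,p in(("scene",a),("side",b)):
    cv2.imwrite(f"pics/{n}0.png",p["image"][:,:,::-1])
    for l in["lane_tall","lane_flat","pad_tall_top","pad_flat_top","tall1_center","tall2_center","flat1_center","flat2_center","pad_tall"]:
        print(n,l,[(np.round(d["xy"]).tolist(),round(d["conf"],2)) for d in ctrl.place_of(p,l)[:4]])
E
```

```text
pics
0.0726 {'clock': 0.1, 'joint_pos': array([-1.23600806e+00,  1.26375686e-01, -4.04769755e-02,  1.40537884e+00,
       -1.32855834e-05,  1.57079478e+00]), 'qvel': array([ 0.0002894 , -0.00045417,  0.00337953,  0.00028982, -0.00094149,
        0.00127333]), 'tau': array([ 5.52779475e-04, -4.36905563e+01,  3.53604877e+01,  1.36898507e-02,
        2.25609210e-05,  1.21177937e-06]), 'tool_pos': array([ 0.17241804, -0.49562875,  0.30319062]), 'ee_rot': array([-3.14015748e+00,  1.32833430e-05,  3.34789833e-01]), 'wrist_force': array([-0.48774707, -0.10074366, -0.00952653]), 'wrist_torque': array([ 0.00297188, -0.00788136, -0.00289201]), 'gripper_width': 0.999184876968801} (3,) [ 1.32273297 -0.46526242  0.72332543] [ 0.35200511 -0.97941383  1.33704935]
scene lane_tall [([316.0, 175.0], 0.71), ([280.0, 232.0], 0.55)]
scene lane_flat [([340.0, 205.0], 0.59), ([136.0, 338.0], 0.32)]
scene pad_tall_top [([247.0, 201.0], 0.68), ([326.0, 247.0], 0.58)]
scene pad_flat_top [([320.0, 172.0], 0.53)]
scene tall1_center [([322.0, 236.0], 0.85), ([241.0, 311.0], 0.85), ([160.0, 264.0], 0.71), ([196.0, 244.0], 0.59)]
scene tall2_center [([339.0, 245.0], 0.55)]
scene flat1_center [([395.0, 211.0], 0.93), ([321.0, 175.0], 0.71)]
scene flat2_center [([415.0, 220.0], 0.9), ([160.0, 262.0], 0.57), ([315.0, 172.0], 0.29)]
scene pad_tall [([385.0, 163.0], 0.73), ([314.0, 175.0], 0.69), ([246.0, 195.0], 0.48)]
side lane_tall [([267.0, 230.0], 0.71), ([258.0, 181.0], 0.26), ([271.0, 134.0], 0.21)]
side lane_flat [([255.0, 180.0], 0.57)]
side pad_tall_top [([335.0, 148.0], 0.65), ([269.0, 224.0], 0.63)]
side pad_flat_top [([256.0, 169.0], 0.6), ([271.0, 135.0], 0.23)]
side tall1_center [([353.0, 270.0], 0.81), ([263.0, 278.0], 0.76), ([330.0, 197.0], 0.75), ([312.0, 276.0], 0.6)]
side tall2_center [([345.0, 191.0], 0.95)]
side flat1_center [([311.0, 154.0], 0.56)]
side flat2_center [([332.0, 150.0], 0.91)]
side pad_tall [([270.0, 222.0], 0.56)]
```

View pics/scene0.png

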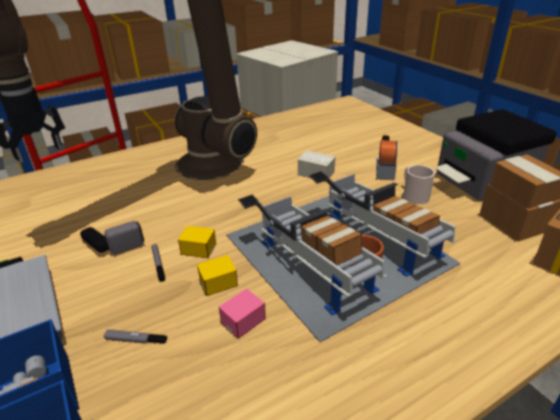

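View pics/side0.png

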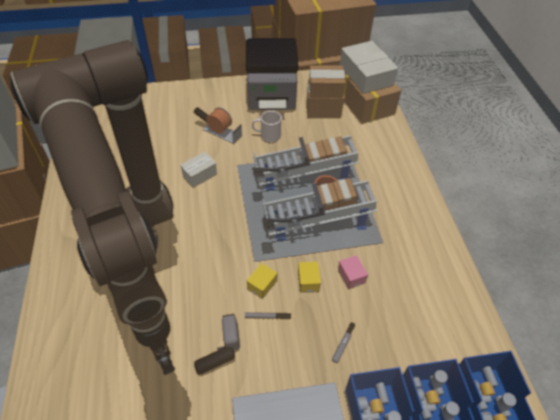

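The tall cartons stand in the lane nearer the scene camera, at scene (322,236) and (339,245), and at side (330,197) and (345,191). Its pad is at scene (247,201). The flat lane's pad is at (320,172) and its cartons at (395,211) and (415,220). Look-alikes are the yellow boxes at (197,241) and (217,275) and the pink one at (242,312). Next I triangulate and check with a crop.

```bash
python3 - <<'E'
from h import *
a=ctrl.capture("scene");b=ctrl.capture("side")
T={}
for n,u,v in[("pad",(247,201),(269,218)),("t1",(322,236),(330,197)),("t2",(339,245),(345,191)),("f1",(395,211),(311,154)),("f2",(415,220),(332,150)),("fpad",(320,172),(256,169))]:
    x,r=tri([ray(a,u),ray(b,v)]);print(n,x.round(4),np.round(r,4))
for nm,p,(u,v) in(("scene",a,(290,220)),("side",b,(290,205))):
    c=p["image"][v-50:v+50,u-65:u+65,::-1];cv2.imwrite(f"pics/{nm}c.png",cv2.resize(c,None,fx=3,fy=3,interpolation=2))
s=[cv2.imread(f"pics/{n}c.png") for n in("scene","side")]
cv2.imwrite("pics/crop1.png",np.hstack(s))
# pad height constraint
for p,uv in((a,(247,201)),(b,(269,220)),(b,(269,212))):
    e,d=ray(p,uv);print(e+d*(0.126-e[2])/d[2])
E
```

```text
pad [ 0.4812 -0.0755  0.134 ] [0.0092 0.0092]
t1 [0.6892 0.0028 0.1183] [0.0014 0.0014]
t2 [0.7408 0.0132 0.1247] [0.0034 0.0034]
f1 [0.6751 0.2385 0.0879] [0.003 0.003]
f2 [0.7483 0.2311 0.1059] [0.0036 0.0036]
fpad [0.4675 0.1494 0.1329] [0.0018 0.0018]
[ 0.47821334 -0.0812724   0.126     ]
[ 0.48094625 -0.0655806   0.126     ]
[ 0.48534372 -0.03453006  0.126     ]
```

View pics/crop1.png

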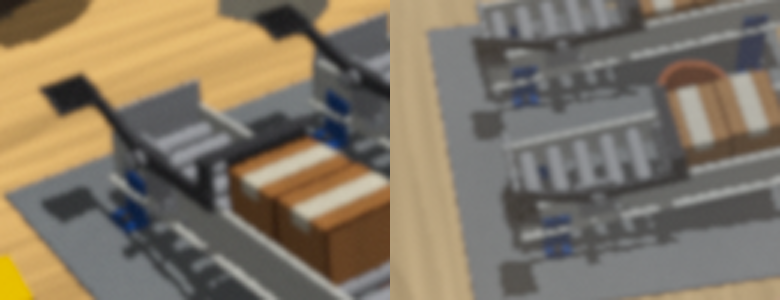

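The crop confirms it: the tall cartons are brown with paper tape, and their lane's pad is the dark plate at scene (248,201), side (268,223). I move above and just short of it, with the gripper closed.

```bash
python3 -m creep '[[0,0,8,0,0,0,1],[0,0,8,0,0,0,1],[0,0,0,29,-40,0,1],[0,0,0,29,-40,0,1],[0,0,0,29,-40,0,1]]' 30; python3 -m creep '[[0,0,0,29,-40,0,1],[0,0,0,29,-40,0,1],[0,0,0,29,-40,0,1],[0,0,0,29,-40,0,1],[0,0,0,29,-40,0,1]]'; python3 -m creep '[[0,0,0,29,-40,0,1],[0,0,0,29,-40,0,1],[0,0,0,0,0,0,1]]'
cat > look.py <<'E'
from h import *
import sys
w=ctrl.capture("wrist");a=ctrl.capture("scene");b=ctrl.capture("side");s=ctrl.read_state()
print(s["clock"],s["tool_pos"].round(4),s["ee_rot"].round(3),s["wrist_force"].round(2),s["gripper_width"],np.round(w["eye"],3))
cv2.imwrite(f"pics/w{sys.argv[1]}.png",w["image"][:,:,::-1])
for n,p in(("wrist",w),("scene",a),("side",b)):
    for l,z in(("pad_tall_top",.126),("lane_tall",.006),("tall1_center",.118),("tall2_center",.125)):
        for d in ctrl.place_of(p,l)[:3]:
            e,q=ray(p,d["xy"]);print(n,l,np.round(d["xy"],1),round(d["conf"],2),(e+q*(z-e[2])/q[2]).round(4))
E
python3 look.py 1
```

```text
clock: 1.72
tool_pos: [0.2532, -0.37, 0.3039]
ee_rot: [3.141, -0.0, 0.055]
wrist_force: [-0.4, -1.3, 0.2]
gripper_width: 0.001
clock: 2.35
tool_pos: [0.387, -0.162, 0.3041]
ee_rot: [3.141, -0.001, 0.056]
wrist_force: [1.0, 0.3, 0.8]
gripper_width: -0.004
clock: 2.72
tool_pos: [0.4411, -0.078, 0.3037]
ee_rot: [-3.141, 0.0, 0.061]
wrist_force: [0.8, -0.0, 0.4]
gripper_width: 0.003
2.875 [ 0.4396 -0.0806  0.3038] [3.141 0.    0.056] [ 0.09 -0.6  -0.87] -0.0019121224373573177 [ 0.512 -0.074  0.374]
wrist pad_tall_top [281.4 151.3] 0.91 [ 0.4792 -0.0759  0.126 ]
wrist lane_tall [202.9 126.3] 0.62 [0.4837 0.0049 0.006 ]
wrist tall1_center [447.6  33.4] 0.6 [ 0.5625 -0.1812  0.118 ]
scene pad_tall_top [246.1 198.6] 0.44 [ 0.4669 -0.0781  0.126 ]
scene lane_tall [280.6 231.8] 0.57 [0.4968 0.0032 0.006 ]
scene tall1_center [218.8 272.7] 0.92 [ 0.6769 -0.2473  0.118 ]
scene tall1_center [239.8 314.1] 0.79 [ 0.8    -0.2599  0.118 ]
scene tall1_center [322.  236.2] 0.71 [0.6905 0.0009 0.118 ]
scene tall2_center [339.8 246.1] 0.97 [0.7472 0.0078 0.125 ]
side pad_tall_top [267.2 223.7] 0.47 [ 0.4735 -0.0789  0.126 ]
side pad_tall_top [345.2 196.6] 0.31 [ 0.736  -0.0067  0.126 ]
side pad_tall_top [334.3 148.3] 0.18 [0.7505 0.2134 0.126 ]
side lane_tall [269.2 225.5] 0.82 [0.4911 0.0019 0.006 ]
side tall1_center [349.3 269.8] 0.74 [ 0.6851 -0.2702  0.118 ]
side tall1_center [327.9 199. ] 0.72 [ 0.681  -0.0023  0.118 ]
side tall1_center [262.2 280.2] 0.69 [ 0.4328 -0.2684  0.118 ]
side tall2_center [347.9 192.4] 0.97 [0.7492 0.0102 0.125 ]
```

View pics/w1.png

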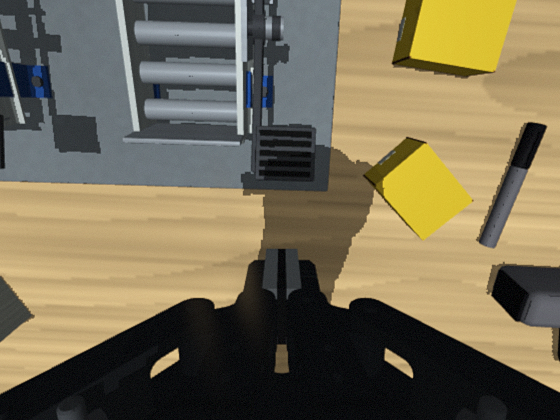

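Wrist view: the ribbed pad is centred near (286,152), right of the lane's rail, and the yellow boxes are well clear. The pad is at about (0.479, -0.078), which agrees with the lane origin. I go over it and partly down.

```bash
python3 -m creep '[[0,0,0,37,-1,0,1],[0,0,0,0,0,40,1],[0,0,0,0,0,30,1],[0,0,0,0,0,0,1]]'; python3 -c "
from station import ctrl;print(ctrl.nose_length)"; python3 look.py 2
```

```text
clock: 3.98
tool_pos: [0.4755, -0.0771, 0.2318]
ee_rot: [-3.141, 0.005, 0.056]
wrist_force: [1.1, 0.5, 0.6]
gripper_width: -0.004
0.0726
4.125 [ 0.4772 -0.0774  0.2353] [ 3.141e+00 -2.000e-03  5.500e-02] [ 0.09 -0.21 -0.29] 0.0001631316993668581 [ 0.547 -0.074  0.301]
wrist pad_tall_top [281.4 236.4] 0.71 [ 0.4775 -0.0772  0.126 ]
wrist lane_tall [186.6 170.8] 0.76 [0.4851 0.0043 0.006 ]
wrist lane_tall [286.4 237.4] 0.34 [ 0.4291 -0.0842  0.006 ]
wrist tall1_center [440.4 242.6] 0.98 [ 0.4756 -0.1666  0.118 ]
wrist tall1_center [484.7  61.6] 0.78 [ 0.5706 -0.1708  0.118 ]
scene pad_tall_top [249.4 196.8] 0.67 [ 0.4638 -0.0671  0.126 ]
scene pad_tall_top [394.6 213.5] 0.18 [0.7196 0.1923 0.126 ]
scene lane_tall [281.5 229.6] 0.94 [0.4895 0.0104 0.006 ]
scene tall1_center [241.2 312. ] 0.94 [ 0.7968 -0.2555  0.118 ]
scene tall1_center [197.4 241.3] 0.94 [ 0.5554 -0.246   0.118 ]
scene tall1_center [216.  276.7] 0.92 [ 0.6848 -0.257   0.118 ]
scene tall2_center [340.  246.2] 0.86 [0.7477 0.0079 0.125 ]
side pad_tall_top [269.6 223.9] 0.6 [ 0.4807 -0.0807  0.126 ]
side lane_tall [269.2 226. ] 0.63 [ 4.908e-01 -1.000e-04  6.000e-03]
side lane_tall [336.9 150.5] 0.19 [0.7972 0.3186 0.006 ]
side tall1_center [311.3 278.2] 0.88 [ 0.5715 -0.2818  0.118 ]
side tall1_center [262.7 280.1] 0.73 [ 0.4343 -0.2683  0.118 ]
side tall1_center [330.1 198.6] 0.7 [ 0.6884 -0.0017  0.118 ]
side tall2_center [344.7 192.1] 0.68 [0.7392 0.0129 0.125 ]
```

View pics/w2.png

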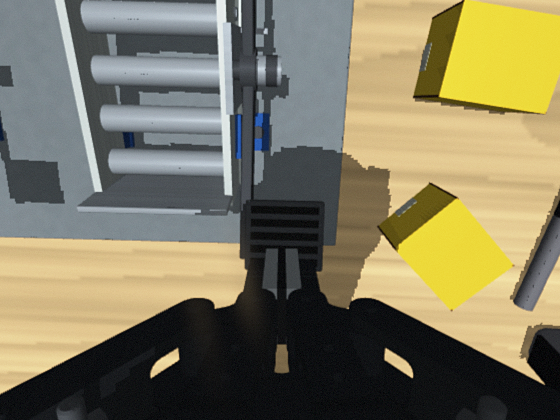

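Wrist view: the pad spans about (245–325, 200–268), centred at (286,234), and the closed tips point at its centre. I lower in steps and watch the force.

```bash
python3 -m creep '[[0,0,0,0,1,28,1],[0,0,0,0,0,10,1],[0,0,0,0,0,0,1]]';  python3 -m creep '[[0,0,0,0,0,10,1],[0,0,0,0,0,8,1],[0,0,0,0,0,0,1]]'
```

```text
clock: 5.1
tool_pos: [0.4764, -0.0783, 0.1958]
ee_rot: [-3.142, 0.001, 0.055]
wrist_force: [-2.2, -1.8, 4.0]
gripper_width: -0.003
clock: 5.48
tool_pos: [0.4766, -0.0784, 0.1784]
ee_rot: [3.141, 0.0, 0.056]
wrist_force: [-3.6, -0.8, 5.7]
gripper_width: -0.006
```

```bash
python3 -m creep '[[0,0,0,0,0,10,1],[0,0,0,0,0,7,1],[0,0,0,0,0,0,1]]';  python3 -m creep '[[0,0,0,0,0,2,1],[0,0,0,0,0,0,1],[0,0,0,0,0,0,1]]'; python3 look.py 3
```

```text
clock: 5.85
tool_pos: [0.4778, -0.0784, 0.1621]
ee_rot: [3.141, -0.003, 0.056]
wrist_force: [-1.4, -0.5, 6.5]
gripper_width: 0.0
clock: 6.22
tool_pos: [0.478, -0.0784, 0.1606]
ee_rot: [3.141, -0.003, 0.056]
wrist_force: [-1.4, 0.1, 7.5]
gripper_width: 0.008
6.375 [ 0.478  -0.0784  0.1606] [ 3.141e+00 -3.000e-03  5.600e-02] [-1.09  0.33  7.1 ] -0.0021647260505084356 [ 0.549 -0.075  0.231]
wrist lane_tall [162.  199.3] 0.85 [0.4837 0.0007 0.006 ]
wrist tall1_center [550.9  56. ] 0.9 [ 0.567  -0.1541  0.118 ]
wrist tall1_center [482.6 291.6] 0.84 [ 0.4883 -0.1505  0.118 ]
wrist tall2_center [160.6 197. ] 0.29 [ 0.5191 -0.0389  0.125 ]
scene pad_tall_top [344.2 202.7] 0.74 [0.617 0.12  0.126]
scene pad_tall_top [420.9 222.9] 0.73 [0.7807 0.2167 0.126 ]
scene pad_tall_top [249.4 212.5] 0.48 [ 0.5273 -0.0997  0.126 ]
scene lane_tall [282.1 230.3] 0.82 [0.4931 0.0101 0.006 ]
scene lane_tall [368. 261.] 0.66 [0.7171 0.1254 0.006 ]
scene tall1_center [240.7 312.3] 0.84 [ 0.797  -0.2566  0.118 ]
scene tall1_center [217.7 274.3] 0.77 [ 0.6801 -0.2512  0.118 ]
scene tall1_center [194.5 241.3] 0.59 [ 0.5519 -0.2516  0.118 ]
scene tall2_center [319.8 232.9] 0.82 [ 0.6851 -0.0017  0.125 ]
side pad_tall_top [268.2 233.2] 0.52 [ 0.4715 -0.1148  0.126 ]
side pad_tall_top [301.3 202.9] 0.52 [ 0.5918 -0.0126  0.126 ]
side lane_tall [267.3 225.2] 0.87 [0.485  0.0041 0.006 ]
side lane_tall [323.1 190.7] 0.36 [0.7026 0.1275 0.006 ]
side tall1_center [303.6 202.6] 0.94 [ 0.6009 -0.006   0.118 ]
side tall1_center [309.2 277. ] 0.82 [ 0.5663 -0.2771  0.118 ]
side tall1_center [263.7 277.9] 0.71 [ 0.438  -0.2616  0.118 ]
side tall2_center [319.6 198.3] 0.88 [ 0.6535 -0.0013  0.125 ]
```

View pics/w3.png

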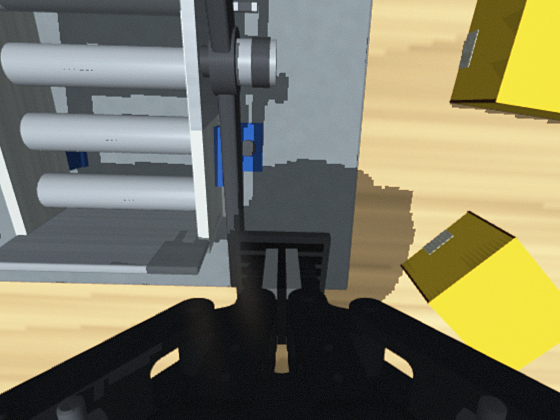

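The pad is down under the tips, the force is about 7 N, and the cartons are already rolling (front one at x≈0.60). I hold while they roll.

```bash
for i in 1 2 ; do python3 -m creep '[[0,0,0,0,0,0,1],[0,0,0,0,0,0,1],[0,0,0,0,0,0,1],[0,0,0,0,0,0,1],[0,0,0,0,0,0,1]]'|grep -E "clock|force"; done; python3 look.py 4 | grep -E "side tall|scene tall|^[0-9]"; python3 -m creep '[[0,0,0,0,0,0,1],[0,0,0,0,0,0,1],[0,0,0,0,0,0,1],[0,0,0,0,0,0,1],[0,0,0,0,0,0,1]]'|grep -E "clock|force"; python3 look.py 5 | grep -E "side tall|scene tall|^[0-9]"
python3 - <<'E'
from h import *
b=ctrl.capture("side");a=ctrl.capture("scene")
f=lambda p,u,v:cv2.resize(p["image"][v-50:v+50,u-65:u+65,::-1],None,fx=3,fy=3,interpolation=2)
cv2.imwrite("pics/crop2.png",np.hstack([f(a,290,220),f(b,290,205)]))
E
```

```text
clock: 7.6
wrist_force: [-1.0, 0.2, 7.2]
clock: 8.22
wrist_force: [-0.1, 0.7, 7.7]
8.375 [ 0.478  -0.0784  0.1606] [ 3.141e+00 -3.000e-03  5.600e-02] [-1.05  0.23  7.59] 0.002072202753941301 [ 0.549 -0.075  0.231]
scene tall1_center [218.4 276.7] 0.91 [ 0.6874 -0.2528  0.118 ]
scene tall1_center [195.  241.7] 0.78 [ 0.5538 -0.2511  0.118 ]
scene tall1_center [240.5 310.4] 0.75 [ 0.7926 -0.2548  0.118 ]
scene tall2_center [297.4 216.4] 0.84 [ 0.603  -0.0095  0.125 ]
side tall1_center [352.5 271.8] 0.96 [ 0.6926 -0.278   0.118 ]
side tall1_center [307.8 279.1] 0.85 [ 0.5611 -0.2833  0.118 ]
side tall1_center [259.9 281.1] 0.59 [ 0.426  -0.2704  0.118 ]
side tall2_center [293.2 202.4] 0.65 [ 0.5669 -0.0062  0.125 ]
side tall2_center [266.7 226.1] 0.15 [ 0.4708 -0.087   0.125 ]
clock: 9.6
wrist_force: [-1.2, -0.6, 7.4]
9.75 [ 0.478  -0.0784  0.1606] [ 3.141e+00 -3.000e-03  5.600e-02] [-0.72  0.06  5.98] -0.0017509338529454216 [ 0.549 -0.075  0.231]
scene tall1_center [240.5 310.4] 0.74 [ 0.7926 -0.2548  0.118 ]
scene tall1_center [194.  241.8] 0.74 [ 0.553  -0.2532  0.118 ]
scene tall1_center [284.6 208.7] 0.71 [ 0.5492 -0.0131  0.118 ]
scene tall2_center [295.4 219.2] 0.65 [ 0.6101 -0.0197  0.125 ]
side tall1_center [350.5 271.7] 0.89 [ 0.687  -0.2769  0.118 ]
side tall1_center [261.7 280.2] 0.81 [ 0.4314 -0.2682  0.118 ]
side tall1_center [274.6 209. ] 0.72 [ 0.5054 -0.0188  0.118 ]
side tall2_center [297.3 205. ] 0.56 [ 0.578  -0.0185  0.125 ]
```

View pics/crop2.png

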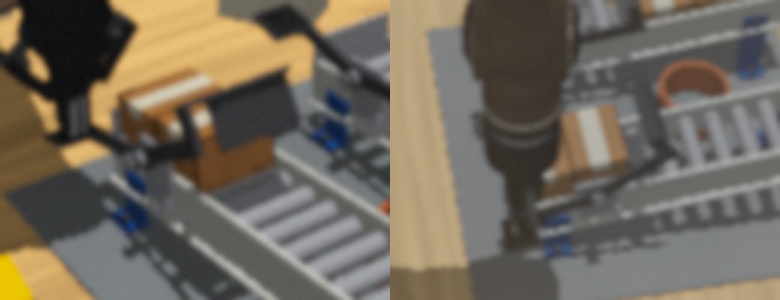

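View pics/w5.png

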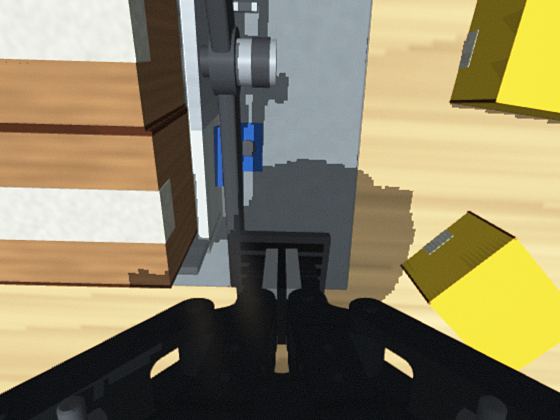

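Both cartons are down, touching each other, with the front one at the stop. The raised gate hangs behind the second one. I let the lever up steadily, then back off upward.

```bash
python3 -m creep '[[0,0,0,0,0,-8,1],[0,0,0,0,0,-10,1],[0,0,0,0,0,-10,1],[0,0,0,0,0,-10,1],[0,0,0,0,0,-10,1]]'; python3 -m creep '[[0,0,0,0,0,-40,1],[0,0,0,-10,0,-45,1],[0,0,0,-50,0,0,1],[0,0,0,-20,0,0,1],[0,0,0,0,0,0,1]]';python3 -m creep '[[0,0,0,0,0,0,1],[0,0,0,0,0,0,1],[0,0,0,0,0,0,1],[0,0,0,0,0,0,1]]'; python3 look.py 6
python3 - <<'E'
from h import *
b=ctrl.capture("side");a=ctrl.capture("scene")
f=lambda p,u,v:cv2.resize(p["image"][v-50:v+50,u-65:u+65,::-1],None,fx=3,fy=3,interpolation=2)
cv2.imwrite("pics/crop3.png",np.vstack([np.hstack([f(a,290,220),f(b,290,205)]),cv2.resize(np.hstack([a["image"],b["image"]])[:,:,::-1],(780,293))]))
E
```

```text
clock: 11.08
tool_pos: [0.4766, -0.0782, 0.2074]
ee_rot: [-3.141, 0.001, 0.056]
wrist_force: [0.6, 0.7, -0.1]
gripper_width: -0.002
clock: 11.7
tool_pos: [0.3958, -0.0827, 0.2918]
ee_rot: [-3.141, 0.0, 0.055]
wrist_force: [1.0, 0.4, 0.4]
gripper_width: 0.0
clock: 12.2
tool_pos: [0.3972, -0.0827, 0.2916]
ee_rot: [-3.141, 0.001, 0.056]
wrist_force: [0.4, 0.3, -0.2]
gripper_width: 0.0
12.35 [ 0.397  -0.0827  0.2918] [-3.142  0.     0.056] [ 0.08 -0.34  0.23] -0.0003005443621671284 [ 0.469 -0.079  0.362]
wrist pad_tall_top [278.4  85.9] 0.91 [ 0.4781 -0.0766  0.126 ]
wrist lane_tall [198.7  81.2] 0.86 [0.483 0.001 0.006]
wrist tall1_center [423.  142.5] 0.88 [ 0.4472 -0.1774  0.118 ]
wrist tall1_center [169.   32.9] 0.86 [ 0.5064 -0.0058  0.118 ]
scene lane_tall [284.6 229.1] 0.83 [0.4921 0.0187 0.006 ]
scene lane_tall [282.3 209.9] 0.58 [0.4079 0.0616 0.006 ]
scene tall1_center [195.1 240.5] 0.95 [ 0.5498 -0.2494  0.118 ]
scene tall1_center [240.1 310.5] 0.88 [ 0.7925 -0.2556  0.118 ]
scene tall1_center [284.6 210. ] 0.8 [ 0.5542 -0.0161  0.118 ]
scene tall2_center [286.8 215.3] 0.74 [ 0.5853 -0.0285  0.125 ]
scene tall2_center [297.  217.5] 0.66 [ 0.6063 -0.0128  0.125 ]
side pad_tall_top [267.6 221.8] 0.67 [ 0.4757 -0.0719  0.126 ]
side pad_tall_top [217.5 134.7] 0.38 [0.3527 0.3387 0.126 ]
side lane_tall [265.3 226.3] 0.83 [0.4777 0.0005 0.006 ]
side tall1_center [262.  279.7] 0.93 [ 0.4325 -0.2667  0.118 ]
side tall1_center [278.9 211.3] 0.92 [ 0.5174 -0.0299  0.118 ]
side tall1_center [311.6 276.6] 0.89 [ 0.5733 -0.2768  0.118 ]
side tall2_center [292.4 204.8] 0.96 [ 0.5628 -0.0155  0.125 ]
side tall2_center [322.7 192.4] 0.18 [0.6685 0.0216 0.125 ]
```

View pics/crop3.png

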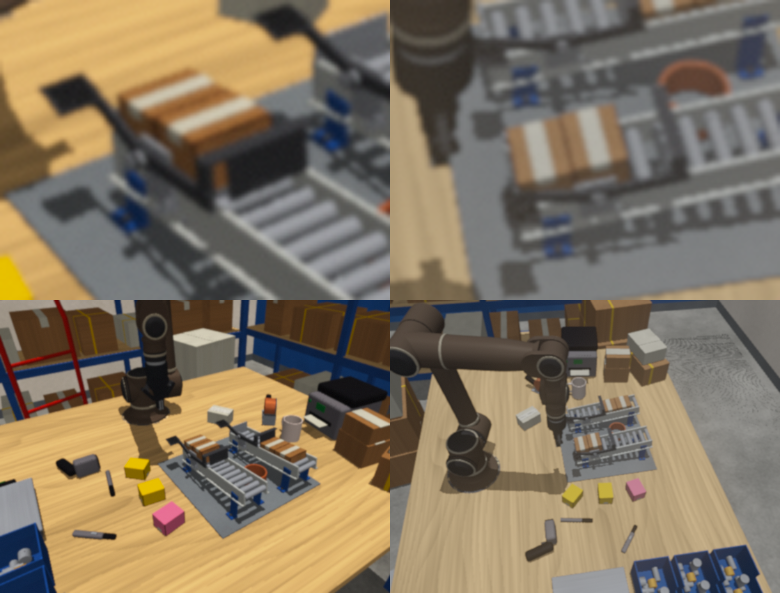

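The gate is shut behind both cartons, which are at the stop. The pad is back at its rest pixel, the flat lane is untouched, and nothing else has moved. Handing in.

```bash
python3 -c "
from station import ctrl;print(ctrl.close_job())"
```

```text
the job is handed in; nothing more can be done
None
```

The job is done and handed in at about 12.5 s of the 32 s allowed; no verdict is reported. I pressed the tall lane's pad down about 40 mm with the closed fingertips, at about 7 N. I held it about 4 s until both tall cartons had rolled to the front stop, then let the lever up and backed the arm clear.

- **Cartons and lever:** the final pictures show both tall cartons upright against the stop and touching each other, with the gate down behind them. The pad is back at its rest position.
- **Rest of the bench:** by eye, the flat lane is still shut and its cartons and the bystanders look unmoved. I did not measure these numerically.
- **Robot:** the wrist force was back near zero, so it was touching nothing.
- **What disagreed:** the networks sometimes took the yellow and pink boxes for tall cartons. The single-camera positions differed by up to about 4 cm, mainly where the arm hid the view, so I relied on the wrist view and crops. The lever angle cannot be read directly; I judged it from the press depth and the visible gate.

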